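Temperature check of an incubator chamber with a hand-held probe

TASK

Start the recording by pressing the orange plunger of the white logger all the way down to its stop and letting it spring back up; only then take the blue-handled probe out of its rest. Lower the probe's steel rod through the guide collar on the lid with the green labels, without the probe ever touching the incubator or any of its lids or collars, until the red ring on the rod is level with the collar's top. Finish while still holding the probe there, still and centred in the hole, and leave the bottle, the dish and the dial where they stand.

Things in the scene. Friction and masses are not known exactly. Their poses are not given: they have to be found in the camera images.
- plunger_top (a point): Centre of the top of the logger's orange plunger head (mushroom head 36 mm across, 10 mm thick, on a vertical stem), 82 mm above the bench when up; it moves down with the head. A dark collar 46 mm across surrounds the stem. Press it from above, e.g. with shut fingers.
- plunger (a joint): How far the plunger is pressed, m: 0 = up, 0.012 = down on its rigid stop. The spring pushes back with 2.5 N at the top rising to 8 N at the stop, and returns the head when released.
- probe_grip (a point): Centre of the probe's round blue handle (24 mm across, 60 mm long, white band near its upper end); z = the probe's long axis, upwards. A loose cordless probe of roughly 80 g, 140 mm long: below the handle a steel rod 8 mm across, 80 mm long. Yaw does not matter. At the start it stands upright in its rest, this point 120 mm above the bench.
- probe_ring (a point): Middle of the red ring on the probe's rod (ring 4 mm high, 50 mm above the tip, 30 mm below the handle's underside, 60 mm below the handle's centre). The ring is only a mark, not a stop.
- probe_tip (a point): Lower end of the probe's rod, 110 mm below the handle's centre.
- lid_green_mouth (a point): Centre of the top of the guide collar's bore on the lid with green labels, 124 mm above the bench. Aluminium collar 34 mm across outside, 12 mm proud of the black lid (130 x 75 mm); bore 20 mm across, vertical, 24 mm long, opening into a hollow chamber whose floor is 79 mm below this point. z up, x to the incubator's back, y along the row of lids.
- lid_white_a_mouth (a point): Same point on the collar of one lid with white labels (not to be used). Neighbouring collars are 85 mm apart.
- lid_white_b_mouth (a point): Same point on the collar of the other lid with white labels (not to be used).
- bottle_center (a point): Centre of a loose amber bottle, 60 mm across, 130 mm high. Leave it alone.
- dish_center (a point): Centre of a loose clear closed dish, 92 mm across, 18 mm high, flat on the bench. Leave it alone.
- dial_center (a point): Centre of a loose black round dial gauge, 52 mm across, 14 mm high, flat on the bench. Leave it alone.
- logger: Fixed white box, 110 (x) x 130 (y) mm, 50 mm high, that carries the plunger at its middle. Origin: centre of its underside.
- rest: The probe's rest: fixed aluminium block 60 x 60 mm, 90 mm high, on a grey foot plate 90 x 90 mm, with a vertical 12 mm hole right through its middle. The handle's underside stands on the block's top and the rod hangs 80 mm down in the hole: lift the probe straight up by more than 80 mm to clear. Origin: centre of its underside.
- incubator: Fixed bench incubator, 200 (x) x 300 (y) mm, 103 mm high at its side cheeks (lids' tops 112, collars' tops 124 mm), with three lids side by side along y. Which place holds the green-labelled lid varies. Origin: centre of its underside.
Things that resemble listed ones, but are neither listed nor needed, are in the scene too. There is more than one size of the part that bears probe_grip; the job needs the middle-sized.

How it is judged:
By the outcome, as a careful person would: the job done as asked, in the order asked, and still so for the second after the job is handed in, while the arm keeps its last pose, push and grip.
It also fails if it takes over 69 s, if anything falls off the work surface, if the arm or the gripper's body presses on something with over 40 N, if the wrist force passes 120 N, or if a joint passes its speed limit or range.

ROBOT

A 7-joint arm with a two-finger parallel gripper is mounted at the origin on the work surface. World frame = base frame: x ahead of the robot, y to its left, z up, the work surface at z = 0. Lengths are in m, angles in rad, forces in N, time in s.
With the tool pointing down it reaches from about 0.425 to 0.875 m from the base axis. Payload 4.7 kg.
Tool frame: the origin (TCP) lies midway between the tips of the shut fingers; the grasp point (between the pads) lies 19 mm behind it; x points along the fingers, y is the direction in which the jaws open and shut, and the axes are right-handed (so a half turn about x gives the same grasp; the last joint's range is limited). The gripper opens to 87 mm and grips with 3 to 60 N. Pads are 19 mm wide; open, the fingers measure 117 mm over their backs; the gripper's body (75 mm by 190 mm) begins 51 mm behind the grasp point.
Start: joints at [-1.157, 0.321, -0.07, 1.45, 0.023, 1.371, -0.057], TCP at [0.253, 0.599, 0.223] pointing down, gripper open.
Joint ranges: [-2.86, 2.86], [-0.3, 2.09], [-1.38, 1.24], [0.06, 2.45], [-1.56, 4.7], [0.09, 2.05], [-2.69, 2.69]. Speed limits (rad/s): [2.57, 2.57, 3.14, 3.14, 3.14, 3.14, 3.14].

INTERFACE

Orientations are given as a rotation vector (axis times angle).
In Python, from bench import ctrl gives the robot as it stands. The module is installed in compiled form; this text tells all that it offers.
- The arm moves only by the tool servo_tool, never from a script. Its arguments are lists of equal length, an entry for each row: "dp": the shift along the tool's x, y, z in units of 25 mm (1.0 is 25 mm), a list of three; "yaw": the turn about the tool's x in units of 6 degrees (1.0 is 6 degrees). A call has exactly 5 rows; each row shifts and turns the commanded pose from where the row before left it, along the tool's axes as they then stand; what a row does not reach is not made up. A row lasts 1/10 s, in which the tool goes at most 50 mm and 8.59 degrees, less where a joint would pass 70% of its speed; a pose out of reach is approached as far as the arm can. A call is refused whole if a number of a shift passes 1 or a number of a turn 1, either way. A call with a gripper value outside its range is refused whole. "fingers" is the opening, from 0 (shut) to 1 (fully open), set as the call begins (left out, the last holds). The fingers move at their own pace and stop on an object; "grip_force" is the grip in N (left out, the last holds). Time passes only in rows, so rows that do not move let the fingers close, or fill a call up. It gives the time, the measured TCP pose, the force and the opening at its end, in the units of the state.
- ctrl.get_state(): the state, without advancing time (a new reading comes with each control period).
- ctrl.get_image(name): name is "scene" or "top" or "wrist"; returns (picture, depth): 420x560x3 uint8, red, green, blue; 420x560 float32, m along the optical axis (not along the pixel's ray), 0 where there is no reading.
- ctrl.camera_info(name): a dict with "fx", "fy", "cx", "cy" (pixels), "extrinsics" (4x4, takes a point from world to camera coordinates); the wrist camera has in their place "hand_eye" (4x4, takes a point from camera to tool coordinates, whose origin is the TCP and whose axes are the tool frame's). Camera axes: x right, y down, z forward; pixel columns grow to the right and rows downward; lengths in m; the calibration is good to about 2 mm. A picture is of the moment at which its call begins: read the wrist's pose just before it. camera_info takes no time and is no camera call.
- ctrl.close_job(): hands the job in, once; it reports no verdict.
Trained networks look in the newest picture that a camera, given by its name, has taken for a name from the list of things; names that differ only in an ending like _2 or _b are one class to them, and where a whole thing is asked for, a point or a joint stands for the part that bears it (a point fixed in the world has none). Each returns a list of dicts, best first, with "score" (0 to 1); they miss things now and then, are a little off and sometimes report something else, mostly with a low value. They report only what shows in the picture. A call takes as long as a camera call. They do not tell look-alikes from the thing itself.
- ctrl.search_frame(camera, label): "extent" ([left, top, right, bottom] in pixels, round what is visible of it).
- ctrl.cut_out(camera, label): "region" (420x560 bool, what is visible of it) and "extent" ([left, top, right, bottom] in pixels, round what is visible of it).
The state is a dict: "time": time; "joint_positions": joint angles; "qd": joint speeds; "joint_torque": joint torques, N m; "position": TCP position; "tool_rot": TCP orientation; "ft_force": force on the tool from outside, world axes, zero at the start; "torque": the same for the moment, N m; "grip_width": opening from 0.0 (shut) to 1.0 (fully open).
Only numpy, scipy, OpenCV 4.12 (cv2) and the standard library are available. Lean on these libraries where they do the work, as an engineer would, in place of code of your own. Each camera call takes 0.05 s, during which the arm holds its last target.

## Working session

There is one attempt and no reset: what is moved stays moved. The work goes in short steps, Python scripts to look and compute and a tool call to move; the robot and the scene stay as the last step left them, time stands still between calls to the robot, and variables do not carry over. Pictures are saved under pics/ and viewed, and the job is handed in when it is done.

Besides the shell and the picture viewer there is one more tool, called after "Call:" as name(argument=value, ...) on one line, values as JSON. servo_tool: Moves the arm, as the interface text tells. Its arguments: {"type":"object","properties":{"dp":{"type":"array","items":{"type":"array","items":{"type":"number"}}},"yaw":{"type":"array","items":{"type":"number"}},"fingers":{"type":"number"},"grip_force":{"type":"number"}},"required":["dp","yaw"]}

```bash
mkdir -p pics
cat > h.py <<'E'
import numpy as np, cv2
from bench import ctrl
from scipy.spatial.transform import Rotation as R
def pose():
    s=ctrl.get_state(); T=np.eye(4); T[:3,:3]=R.from_rotvec(s["tool_rot"]).as_matrix(); T[:3,3]=s["position"]; return T
def cam2world(name,T=None):
    i=ctrl.camera_info(name)
    if name=="wrist": return i,(T if T is not None else pose())@np.array(i["hand_eye"])
    return i,np.linalg.inv(np.array(i["extrinsics"]))
def pts(name,depth,T=None):
    i,M=cam2world(name,T)
    v,u=np.mgrid[0:420,0:560]
    P=np.stack([(u-i["cx"])/i["fx"]*depth,(v-i["cy"])/i["fy"]*depth,depth,np.ones_like(depth)],-1)
    W=(P@M.T)[...,:3]; W[depth<=0]=np.nan
    return W
def ray(name,u,v,z,T=None):
    i,M=cam2world(name,T)
    d=M[:3,:3]@np.array([(u-i["cx"])/i["fx"],(v-i["cy"])/i["fy"],1]); o=M[:3,3]
    return o+d*(z-o[2])/d[2]
def save(n,im): cv2.imwrite("pics/"+n+".png",cv2.cvtColor(im,cv2.COLOR_RGB2BGR))
E
python3 - <<'E'
from h import *
s=ctrl.get_state(); print(s["time"],s["position"],s["tool_rot"],s["grip_width"]); print(pose()[:3,:3].round(3))
for n in ["scene","top"]:
    im,d=ctrl.get_image(n); save(n+"0",im); np.savez(n+"0.npz",im=im,d=d)
E
```

```text
0.0 [0.25282832 0.59821084 0.22146446] [ 0.31212824  1.54824379 -0.31509718] 0.99892969348633
[[-0.001  0.389  0.921]
 [-0.002  0.921 -0.389]
 [-1.    -0.002  0.   ]]
```

View pics/scene0.png

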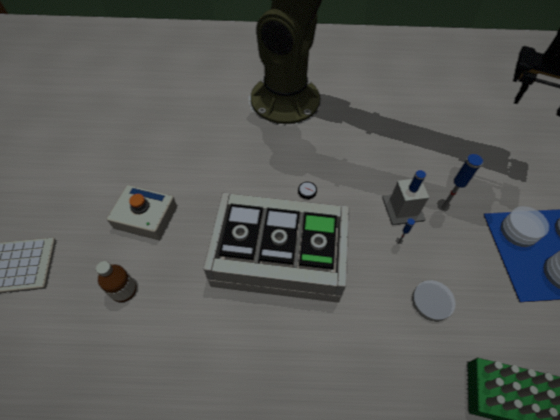

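View pics/top0.png

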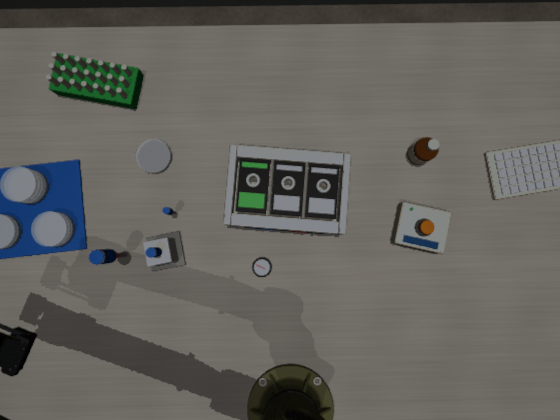

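The scene picture shows three blue-handled probes: a large one at (468,170), one in the rest at (416,182), and a small one at (408,227). The one in the aluminium rest fits, so I'll confirm it with a crop and measure everything.

Run:
```python
from h import *
D={n:np.load(n+"0.npz") for n in ["scene","top"]}
for n in D:
    W=pts(n,D[n]["d"])
    for l in ["plunger_top","probe_grip","lid_green_mouth","rest","logger","incubator","bottle_center","dish_center","dial_center"]:
        try: r=ctrl.cut_out(n,l)
        except Exception as e: print(l,e); continue
        for q in r[:4]:
            w=W[q["region"]]; w=w[~np.isnan(w[:,0])]
            if len(w)==0: continue
            hi=np.percentile(w[:,2],97); t=w[w[:,2]>hi-.006]
            print(n,l,round(q["score"],2),np.array(q["extent"]).astype(int),"top z",hi.round(3),"xy",((t.min(0)+t.max(0))/2)[:2].round(4),"mn",w.min(0).round(3),"mx",w.max(0).round(3))
a=cv2.resize(D["scene"]["im"][140:260,370:500],None,fx=3,fy=3,interpolation=3)
b=cv2.resize(D["top"]["im"][190:290,70:200],None,fx=3,fy=3,interpolation=3)
save("crop0",np.vstack([a[:300],b]))
print(ctrl.get_state()["time"])
```

```text
scene plunger_top 0.67 [130 191 143 207] top z 0.084 xy [ 0.4594 -0.3476] mn [ 0.443 -0.365  0.057] mx [ 0.476 -0.33   0.085]
scene probe_grip 0.59 [399 217 411 238] top z 0.103 xy [0.5087 0.2946] mn [ 0.448  0.286 -0.004] mx [0.518 0.34  0.105]
scene probe_grip 0.56 [442 158 482 211] top z 0.198 xy [0.4032 0.4241] mn [ 0.228  0.408 -0.002] mx [0.419 0.526 0.199]
scene probe_grip 0.51 [407 170 424 192] top z 0.151 xy [0.4081 0.318 ] mn [0.386 0.307 0.087] mx [0.422 0.339 0.152]
scene lid_green_mouth 0.93 [298 209 333 270] top z 0.123 xy [0.5889 0.0813] mn [0.493 0.04  0.041] mx [0.634 0.13  0.128]
scene rest 0.79 [381 179 427 226] top z 0.091 xy [0.4427 0.3183] mn [ 0.37   0.268 -0.004] mx [0.508 0.373 0.102]
scene rest 0.67 [223 203 263 263] top z 0.123 xy [ 0.5396 -0.0871] mn [ 0.476 -0.133  0.041] mx [ 0.617 -0.043  0.127]
scene logger 0.58 [108 183 179 238] top z 0.081 xy [ 0.4594 -0.3476] mn [ 0.397 -0.421  0.001] mx [ 0.528 -0.273  0.085]
scene incubator 0.67 [203 191 346 303] top z 0.104 xy [ 5.584e-01 -2.000e-04] mn [ 0.378 -0.158 -0.001] mx [0.671 0.156 0.113]
scene bottle_c
[... 1815 characters left out ...]
 272 278] top z 0.018 xy [0.3632 0.0686] mn [0.34  0.045 0.009] mx [0.387 0.092 0.02 ]
top bottle_center 0.58 [406 136 439 168] top z 0.132 xy [ 0.6571 -0.3532] mn [ 0.627 -0.416 -0.005] mx [ 0.706 -0.323  0.134]
top dish_center 0.61 [225 145 354 235] top z 0.106 xy [ 5.572e-01 -5.000e-04] mn [ 0.445 -0.17  -0.004] mx [0.668 0.16  0.116]
top dish_center 0.55 [135 139 168 173] top z 0.022 xy [0.6612 0.3506] mn [ 0.616  0.306 -0.   ] mx [0.706 0.396 0.025]
top dish_center 0.46 [145 230 184 267] top z 0.093 xy [0.4103 0.3202] mn [ 0.359  0.27  -0.007] mx [0.461 0.374 0.096]
top dial_center 0.66 [252 254 273 276] top z 0.018 xy [0.3645 0.0686] mn [ 0.339  0.043 -0.004] mx [0.389 0.092 0.02 ]
1.0
```

View pics/crop0.png

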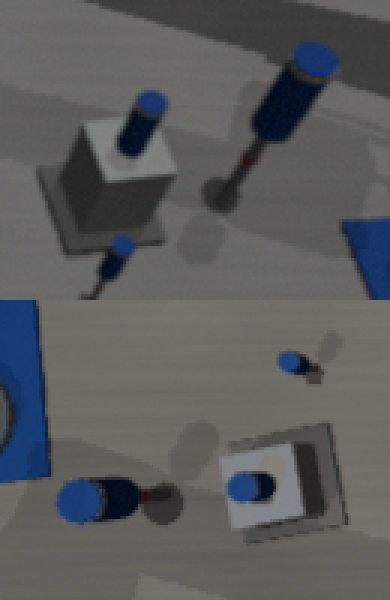

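The crop shows the rest's probe (handle about 24 mm wide, top at z 0.152) between a larger one (top at 0.20) and a smaller one (top at 0.104). So the middle-sized probe is the one in the rest, at about (0.409, 0.320). The green lid is at +y. I'll go to the logger first, raising and turning the jaws towards world x on the way.

Call:
servo_tool(dp=[[-1,0,0],[-1,0,0],[-1,0,0.5],[-1,0,1],[0,0,1]], yaw=[1,1,1,1,1], fingers=0, grip_force=20)

```text
time: 1.5
position: [0.3002, 0.5583, 0.327]
tool_rot: [0.729, 1.447, -0.717]
ft_force: [0.7, -0.3, -0.2]
grip_width: 0.634
```

Call:
servo_tool(dp=[[0,0.5,1],[0,0.5,1],[0,0.5,1],[0,0.5,1],[0,0.5,1]], yaw=[1,1,1,1,1])

```text
time: 2.0
position: [0.4086, 0.4704, 0.3224]
tool_rot: [1.121, 1.263, -1.121]
ft_force: [0.2, 0.2, 0.3]
grip_width: 0.177
```

Call:
servo_tool(dp=[[0,0.5,1],[0,0.5,1],[0,0.5,1],[0,0,1],[0,0,1]], yaw=[1,0.18,0,0,0])

```text
time: 2.5
position: [0.449, 0.3465, 0.3225]
tool_rot: [1.208, 1.21, -1.208]
ft_force: [1.0, -0.4, -0.2]
grip_width: 0.004
```

Run:
```python
from h import *
T=pose(); im,d=ctrl.get_image("wrist"); save("w1",im); np.savez("w1.npz",im=im,d=d,T=T)
i=ctrl.camera_info("wrist"); print(np.array(i["hand_eye"]).round(3),i["fx"]); print(T.round(4))
```

```text
[[-0.002 -0.259  0.966 -0.162]
 [ 1.    -0.     0.002 -0.   ]
 [-0.     0.966  0.259 -0.07 ]
 [ 0.     0.     0.     1.   ]] 368.56291328630147
[[ 0.000e+00  1.000e+00  1.600e-03  4.490e-01]
 [-1.000e-04  1.600e-03 -1.000e+00  3.465e-01]
 [-1.000e+00  0.000e+00  1.000e-04  3.225e-01]
 [ 0.000e+00  0.000e+00  0.000e+00  1.000e+00]]
```

View pics/w1.png

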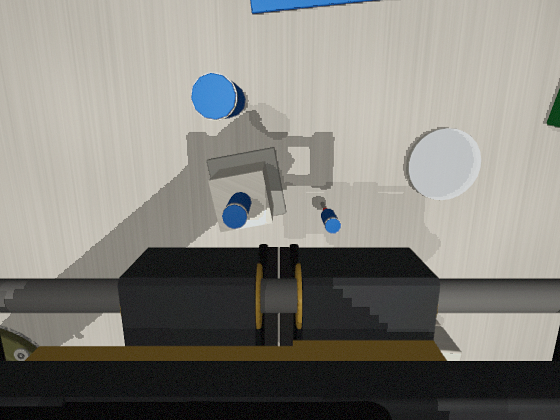

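The wrist picture shows the big probe at (215,96), the target in the rest at (237,212) and the small one at (331,224). I'll measure the target's position here, then move on to the logger.

Run:
```python
from h import *
D=np.load("w1.npz"); W=pts("wrist",D["d"],D["T"])
hsv=cv2.cvtColor(D["im"],cv2.COLOR_RGB2HSV)
blue=(hsv[...,0]>95)&(hsv[...,0]<130)&(hsv[...,1]>120)
for x,y in [(.409,.32),(.403,.425),(.5095,.295)]:
    m=blue&(np.hypot(W[...,0]-x,W[...,1]-y)<.03)
    w=W[m]; hi=np.percentile(w[:,2],95); t=w[w[:,2]>hi-.005]
    print(hi,(t.min(0)+t.max(0))/2,t.mean(0),t.max(0)-t.min(0))
    uv=np.argwhere(m&(W[...,2]>hi-.005))[:,::-1].astype(np.float32)
    (c,r)=cv2.minEnclosingCircle(uv); print(c,r,ray("wrist",*c,hi,D["T"]))
m=(W[...,2]>.085)&(W[...,2]<.096)&(np.hypot(W[...,0]-.41,W[...,1]-.32)<.06)
print("rest", cv2.minAreaRect((W[m][:,:2]*1000).astype(np.float32)))
```

```text
0.1505973148896449 [0.40737147 0.32148352 0.14963617] [0.4075336  0.32146742 0.14957326] [0.02273702 0.02181763 0.00454795]
(234.0454559326172, 216.13636779785156) 12.09903621673584 [0.40755425 0.32173738 0.15059731]
0.19811016218461786 [0.40007996 0.42812529 0.19699805] [0.40033374 0.42803879 0.1969362 ] [0.0333211  0.03208082 0.00457293]
(213.6605224609375, 95.65313720703125) 22.94707679748535 [0.40099834 0.42819134 0.19811016]
0.10278999531160796 [0.50811145 0.29728384 0.10146907] [0.50808984 0.29748904 0.10185106] [0.01638255 0.0154984  0.00357974]
(332.5, 225.5) 7.648629188537598 [0.50805471 0.29770024 0.10279   ]
rest ((407.4980163574219, 320.78076171875), (60.314979553222656, 60.353458404541016), 10.479461669921875)
```

Call:
servo_tool(dp=[[0,1,1],[0,1,1],[0,1,1],[0,0,1],[0,0,1]], yaw=[0,0,0,0,0])

```text
time: 3.05
position: [0.5241, 0.2215, 0.3223]
tool_rot: [1.208, 1.21, -1.209]
ft_force: [0.3, 0.9, 0.5]
grip_width: 0.005
```

Call:
servo_tool(dp=[[0,0,1],[0,0,1],[0,0,1],[0,0,1],[0,0,1]], yaw=[0,0,0,0,0])

```text
time: 3.55
position: [0.5234, 0.097, 0.3228]
tool_rot: [1.208, 1.21, -1.207]
ft_force: [0.0, 0.4, 0.1]
grip_width: 0.009
```

Call:
servo_tool(dp=[[0,0.5,1],[0,0.5,1],[0,0,1],[0,0,0],[0,0,0]], yaw=[0,0,0,0,0])

```text
time: 4.05
position: [0.5486, 0.023, 0.3227]
tool_rot: [1.21, 1.21, -1.208]
ft_force: [0.6, -0.0, -0.0]
grip_width: 0.001
```

Run:
```python
from h import *
T=pose(); im,d=ctrl.get_image("wrist"); save("w2",im); np.savez("w2.npz",im=im,d=d,T=T)
```

```text
(no output)
```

View pics/w2.png

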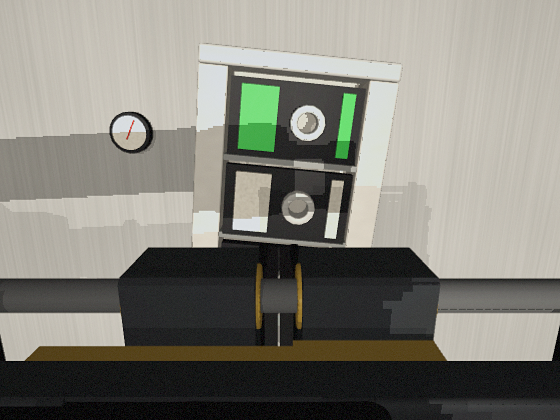

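The green lid's collar is at (308,123) and the neighbouring white lid's at (298,208). I'll measure both and keep travelling.

```bash
cat > collar.py <<'E'
from h import *
def collar(name,W,im,guess,zt=.124):
    # annulus points near top height
    m=(abs(W[...,2]-zt)<.006)&(np.hypot(W[...,0]-guess[0],W[...,1]-guess[1])<.03)
    p=W[m]
    from scipy.optimize import least_squares
    # outer edge: bbox + hull circle fit
    h=cv2.convexHull((p[:,:2]*1000).astype(np.float32))[:,0]
    f=least_squares(lambda q:np.hypot(h[:,0]-q[0],h[:,1]-q[1])-q[2],[guess[0]*1e3,guess[1]*1e3,17],loss="soft_l1")
    return p[:,2].mean().round(4),len(p),(f.x/1e3).round(4),((p.min(0)+p.max(0))/2)[:2].round(4)
E
python3 - <<'E'
from collar import *
D=np.load("w2.npz"); W=pts("wrist",D["d"],D["T"])
for u,v in [(308,123),(298,208)]: 
    g=ray("wrist",u,v,.124,D["T"]); print("wrist",g.round(4),collar("w",W,None,g))
for n in ["scene","top"]:
    D=np.load(n+"0.npz"); W2=pts(n,D["d"])
    print(n,collar(n,W2,None,(.57,.085)))
    i=ctrl.camera_info(n);print(i["fx"])
# inner-lids row orientation
E
```

```text
wrist [0.577  0.0831 0.124 ] (np.float64(0.1233), 650, array([0.5764, 0.0831, 0.0165]), array([0.5763, 0.0833]))
wrist [ 0.5687 -0.0006  0.124 ] (np.float64(0.1231), 583, array([ 0.5687, -0.0013,  0.0166]), array([ 0.5688, -0.0014]))
scene (np.float64(0.1229), 132, array([0.5775, 0.0815, 0.0165]), array([0.5778, 0.0813]))
386.7784684115346
top (np.float64(0.1235), 105, array([0.5666, 0.084 , 0.0255]), array([0.5692, 0.0826]))
456.4141275108813
```

Call:
servo_tool(dp=[[0,0,1],[0,0,1],[0,0,1],[0,0,1],[0,0,1]], yaw=[0,0,0,0,0])

```text
time: 4.6
position: [0.549, -0.1007, 0.3226]
tool_rot: [1.207, 1.212, -1.205]
ft_force: [0.8, -0.0, -0.5]
grip_width: 0.008
```

Call:
servo_tool(dp=[[0,0,1],[0,-0.5,1],[0,-1,1],[0,-1,1],[0,-1,1]], yaw=[0,0,0,0,0])

```text
time: 5.1
position: [0.461, -0.2261, 0.3225]
tool_rot: [1.207, 1.211, -1.206]
ft_force: [-0.1, -0.4, 0.6]
grip_width: 0.003
```

Call:
servo_tool(dp=[[0,0,1],[0,0,1],[0,0,1],[0,0,1],[0,0,1]], yaw=[0,0,0,0,0])

```text
time: 5.6
position: [0.4626, -0.351, 0.3225]
tool_rot: [1.207, 1.211, -1.205]
ft_force: [0.6, 0.1, -0.3]
grip_width: 0.003
```

Run:
```python
from h import *
T=pose(); im,d=ctrl.get_image("wrist"); save("w3",im); np.savez("w3.npz",im=im,d=d,T=T); print(T.round(4))
```

```text
[[ 8.000e-04  1.000e+00  4.500e-03  4.626e-01]
 [ 9.000e-04  4.500e-03 -1.000e+00 -3.510e-01]
 [-1.000e+00  8.000e-04 -9.000e-04  3.225e-01]
 [ 0.000e+00  0.000e+00  0.000e+00  1.000e+00]]
```

View pics/w3.png

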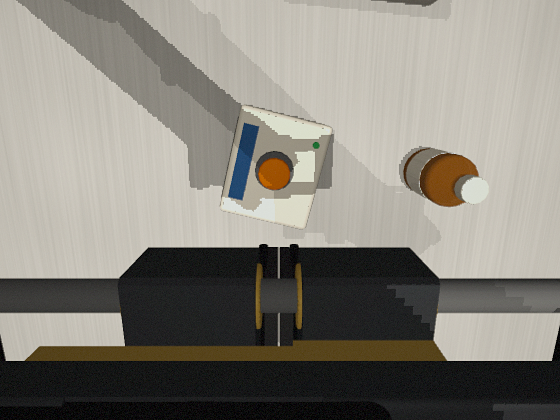

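Run:
```python
from collar import *
D=np.load("w3.npz"); W=pts("wrist",D["d"],D["T"])
hsv=cv2.cvtColor(D["im"],cv2.COLOR_RGB2HSV)
m=(hsv[...,0]<18)&(hsv[...,1]>150)&(np.hypot(W[...,0]-.46,W[...,1]+.346)<.03)&(W[...,2]>.07)
w=W[m];print(len(w),w.mean(0),(w.min(0)+w.max(0))/2,w.max(0)-w.min(0))
print(ctrl.get_state()["position"])
```

```text
1018 [ 0.45774081 -0.34217349  0.15743297] [ 0.45775263 -0.3416095   0.25734747] [0.04155606 0.04457287 0.36465779]
[ 0.46099384 -0.35548417  0.32226857]
```

Run:
```python
from collar import *
D=np.load("w3.npz"); W=pts("wrist",D["d"],D["T"])
hsv=cv2.cvtColor(D["im"],cv2.COLOR_RGB2HSV)
m=(hsv[...,0]<18)&(hsv[...,1]>150)&(np.hypot(W[...,0]-.46,W[...,1]+.346)<.03)&(abs(W[...,2]-.082)<.006)
w=W[m];print(len(w),w.mean(0),(w.min(0)+w.max(0))/2,w.max(0)-w.min(0))
```

```text
792 [ 0.45800898 -0.34636269  0.08144537] [ 0.4576712  -0.34665581  0.08046181] [0.03444981 0.03448025 0.00724569]
```

Call:
servo_tool(dp=[[1,-0.1,-0.2],[1,0,-0.18],[1,0,0],[1,0,0],[1,0,0]], yaw=[0,0,0,0,0])

```text
time: 6.15
position: [0.46, -0.3404, 0.1965]
tool_rot: [1.207, 1.211, -1.205]
ft_force: [-0.3, -0.2, -0.1]
grip_width: 0.006
```

Call:
servo_tool(dp=[[1,0,0],[1,0,0],[1,0,0],[0.5,0,0],[0,0,0]], yaw=[0,0,0,0,0])

```text
time: 6.65
position: [0.4585, -0.3404, 0.1084]
tool_rot: [1.207, 1.214, -1.209]
ft_force: [0.5, -0.0, -0.1]
grip_width: 0.005
```

Call:
servo_tool(dp=[[0.3,0,0.2],[0.3,0,0],[0.3,0,0],[0.1,0,0],[0,0,0]], yaw=[0,0,0,0,0])

```text
time: 7.15
position: [0.4587, -0.3471, 0.0847]
tool_rot: [1.209, 1.21, -1.209]
ft_force: [-0.1, -0.3, 0.9]
grip_width: 0.007
```

Call:
servo_tool(dp=[[0.1,0,0],[0.1,0,0],[0.1,0,0],[0.1,0,0],[0,0,0]], yaw=[0,0,0,0,0])

```text
time: 7.65
position: [0.4592, -0.3475, 0.0753]
tool_rot: [1.209, 1.208, -1.209]
ft_force: [0.6, 0.5, 4.9]
grip_width: 0.0
```

Call:
servo_tool(dp=[[0.1,0,0],[0.1,0,0],[0.05,0,0],[0,0,0],[0,0,0]], yaw=[0,0,0,0,0])

```text
time: 8.15
position: [0.4593, -0.3476, 0.0704]
tool_rot: [1.21, 1.209, -1.208]
ft_force: [-1.7, 2.6, 13.3]
grip_width: 0.003
```

Call:
servo_tool(dp=[[0.04,0,0],[0,0,0],[0,0,0],[0,0,0],[0,0,0]], yaw=[0,0,0,0,0])

```text
time: 8.65
position: [0.4594, -0.3477, 0.0703]
tool_rot: [1.211, 1.209, -1.208]
ft_force: [-4.9, 3.6, 20.0]
grip_width: 0.005
```

The force rose from 13 to 20 N with no further travel, so the plunger is on its stop. I'll release, raise, and check that it springs back.

Call:
servo_tool(dp=[[-0.3,0,0],[-0.5,0,0],[-1,0,0],[-1,0,0],[-1,0,0]], yaw=[0,0,0,0,0])

```text
time: 9.15
position: [0.4583, -0.347, 0.1634]
tool_rot: [1.209, 1.21, -1.21]
ft_force: [0.4, -0.1, 0.6]
grip_width: 0.006
```

Call:
servo_tool(dp=[[-1,0,0],[-1,0,0],[-1,0,0],[-1,0,0],[-1,0,0]], yaw=[0,0,0,0,0])

```text
time: 9.65
position: [0.4584, -0.347, 0.2886]
tool_rot: [1.209, 1.21, -1.209]
ft_force: [-0.0, 0.5, 0.1]
grip_width: 0.002
```

Run:
```python
from h import *
T=pose(); im,d=ctrl.get_image("wrist"); save("w4",im)
W=pts("wrist",d,T)
hsv=cv2.cvtColor(im,cv2.COLOR_RGB2HSV)
m=(hsv[...,0]<18)&(hsv[...,1]>150)&(np.hypot(W[...,0]-.459,W[...,1]+.346)<.03)&(abs(W[...,2]-.078)<.015)
w=W[m];print(len(w),w.mean(0),np.percentile(w[:,2],90))
```

```text
924 [ 0.45783141 -0.34610742  0.08140065] 0.08259658897468233
```

View pics/w4.png

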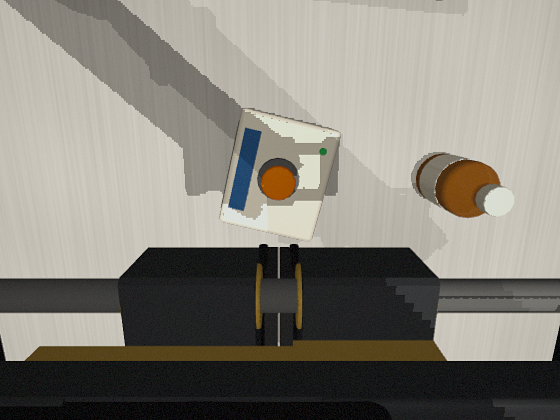

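The orange head at (279,182) is back up at z 0.081. Next I travel back to the probe, with the fingers partly open.

Call:
servo_tool(dp=[[-1,0,-1],[0,1,-1],[0,1,-1],[0,1,-1],[0,0.6,-1]], yaw=[0,0,0,0,0], fingers=0.65)

```text
time: 10.2
position: [0.5501, -0.2203, 0.3121]
tool_rot: [1.208, 1.211, -1.209]
ft_force: [-0.1, -0.3, -0.1]
grip_width: 0.374
```

Call:
servo_tool(dp=[[0,0,-1],[0,0,-1],[0,0,-1],[0,0,-1],[0,0,-1]], yaw=[0,0,0,0,0])

```text
time: 10.7
position: [0.5483, -0.0962, 0.3124]
tool_rot: [1.209, 1.21, -1.21]
ft_force: [0.0, -0.1, -0.4]
grip_width: 0.644
```

Call:
servo_tool(dp=[[0,0,-1],[0,0,-1],[0,0,-1],[0,0,-1],[0,0,-1]], yaw=[0,0,0,0,0])

```text
time: 11.2
position: [0.5483, 0.0287, 0.3124]
tool_rot: [1.209, 1.21, -1.21]
ft_force: [0.6, 0.5, -0.3]
grip_width: 0.653
```

Call:
servo_tool(dp=[[0,0,-1],[0,0,-1],[0,0,-1],[0,0,-1],[0,0,-1]], yaw=[0,0,0,0,0])

```text
time: 11.7
position: [0.5483, 0.1536, 0.3124]
tool_rot: [1.208, 1.21, -1.21]
ft_force: [-0.0, -1.1, 0.7]
grip_width: 0.648
```

Call:
servo_tool(dp=[[0,-0.6,-1],[0,-1,-1],[0,-1,-1],[0,-1,-1],[0,-1,-0.2]], yaw=[0,0,0,0,0])

```text
time: 12.2
position: [0.4313, 0.2608, 0.312]
tool_rot: [1.205, 1.212, -1.207]
ft_force: [0.5, 0.4, 0.7]
grip_width: 0.65
```

Call:
servo_tool(dp=[[0,-0.8,0],[0,0,0],[0,0,0],[0,0,0],[0,0,0]], yaw=[0,0,0,0,0])

```text
time: 12.7
position: [0.4146, 0.2571, 0.3126]
tool_rot: [1.21, 1.208, -1.211]
ft_force: [0.7, 0.1, 0.3]
grip_width: 0.65
```

```bash
cat > probe.py <<'E'
from collar import *
T=pose(); im,d=ctrl.get_image("wrist"); save("w5",im)
W=pts("wrist",d,T)
hsv=cv2.cvtColor(im,cv2.COLOR_RGB2HSV)
m=(hsv[...,0]>95)&(hsv[...,0]<130)&(hsv[...,1]>120)&(np.hypot(W[...,0]-.408,W[...,1]-.32)<.03)&(abs(W[...,2]-.15)<.005)
w=W[m];print(T[:3,3],len(w),w.mean(0),(w.min(0)+w.max(0))/2,w.max(0)-w.min(0))
m=(W[...,2]>.085)&(W[...,2]<.096)&(np.hypot(W[...,0]-.41,W[...,1]-.32)<.06)
print("rest", cv2.minAreaRect((W[m][:,:2]*1000).astype(np.float32)))
E
python3 probe.py
```

```text
[0.41456978 0.25711413 0.31257728] 576 [0.40725169 0.32105305 0.14953413] [0.40722594 0.32076183 0.14934383] [0.02317691 0.02247722 0.00463377]
rest ((407.4754943847656, 320.7351989746094), (59.9639892578125, 60.02764129638672), 10.559065818786621)
```

View pics/w5.png

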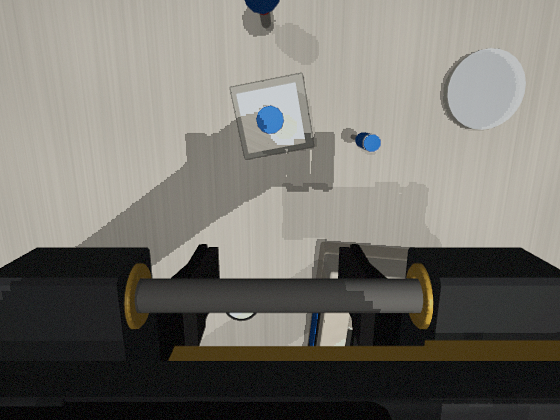

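The target handle top is at pixel (270,120), i.e. (0.4075, 0.321). Now to align over it and descend in stages.

Call:
servo_tool(dp=[[0,-0.28,-1],[0,0,-1],[0,0,-0.55],[0.5,0,0],[0.5,0,0]], yaw=[0,0,0,0,0])

```text
time: 13.25
position: [0.4072, 0.3204, 0.2866]
tool_rot: [1.209, 1.208, -1.21]
ft_force: [0.4, -0.1, 0.0]
grip_width: 0.653
```

Call:
servo_tool(dp=[[1,0,0],[1,0,0],[1,0,0],[0,0,0],[0,0,0]], yaw=[0,0,0,0,0])

```text
time: 13.75
position: [0.4068, 0.3201, 0.2125]
tool_rot: [1.209, 1.208, -1.211]
ft_force: [-0.3, -0.5, 0.8]
grip_width: 0.653
```

Call:
servo_tool(dp=[[0.8,0.03,-0.03],[0.8,0,0],[0.8,0,0],[0.8,0,0],[0.5,0,0]], yaw=[0,0,0,0,0])

```text
time: 14.25
position: [0.4079, 0.3221, 0.1205]
tool_rot: [1.21, 1.209, -1.208]
ft_force: [-0.1, -0.3, 0.5]
grip_width: 0.652
```

Call:
servo_tool(dp=[[0.25,0,0],[0.2,0,0],[0,0,0],[0,0,0],[0,0,0]], yaw=[0,0,0,0,0])

```text
time: 14.75
position: [0.4078, 0.3226, 0.1098]
tool_rot: [1.21, 1.209, -1.208]
ft_force: [0.0, 0.3, -0.4]
grip_width: 0.648
```

Call:
servo_tool(dp=[[0,0,0],[0,0,0],[0,0,0],[0,0,0],[0,0,0]], yaw=[0,0,0,0,0], fingers=0, grip_force=20)

```text
time: 15.25
position: [0.4074, 0.3222, 0.1091]
tool_rot: [1.209, 1.209, -1.209]
ft_force: [-0.2, -0.4, -1.1]
grip_width: 0.28
```

Call:
servo_tool(dp=[[0,0,0],[0,0,0],[0,0,0],[0,0,0],[0,0,0]], yaw=[0,0,0,0,0])

```text
time: 15.75
position: [0.4074, 0.3222, 0.1091]
tool_rot: [1.209, 1.209, -1.209]
ft_force: [-0.4, -0.4, 0.1]
grip_width: 0.271
```

The fingers closed on about 24 mm, which matches the handle. Lifting straight up.

Call:
servo_tool(dp=[[-0.2,0,0],[-0.4,0,0],[-0.6,0,0],[-0.6,0,0],[-0.6,0,0]], yaw=[0,0,0,0,0])

```text
time: 16.25
position: [0.4076, 0.3223, 0.1705]
tool_rot: [1.21, 1.209, -1.208]
ft_force: [-0.2, 0.5, -1.5]
grip_width: 0.268
```

Call:
servo_tool(dp=[[-0.8,0,0],[-0.8,0,0],[-0.8,0,0],[-0.8,0,0],[-0.8,0,0]], yaw=[0,0,0,0,0])

```text
time: 16.75
position: [0.4074, 0.3221, 0.2708]
tool_rot: [1.21, 1.209, -1.208]
ft_force: [0.6, 0.0, -1.4]
grip_width: 0.268
```

Call:
servo_tool(dp=[[-0.6,0,0],[-0.4,0,0],[0,0,0],[0,0,0],[0,0,0]], yaw=[0,0,0,0,0])

```text
time: 17.25
position: [0.407, 0.3219, 0.2929]
tool_rot: [1.207, 1.209, -1.211]
ft_force: [0.2, -0.6, -1.3]
grip_width: 0.266
```

Run:
```python
from h import *
print(pose().round(4))
for n in ["scene","wrist"]:
    T=pose(); im,d=ctrl.get_image(n); np.savez(n+"6.npz",im=im,d=d,T=T); save(n+"6",im)
```

```text
[[-1.300e-03  1.000e+00  3.000e-04  4.070e-01]
 [-1.400e-03  3.000e-04 -1.000e+00  3.219e-01]
 [-1.000e+00 -1.300e-03  1.400e-03  2.929e-01]
 [ 0.000e+00  0.000e+00  0.000e+00  1.000e+00]]
```

View pics/scene6.png

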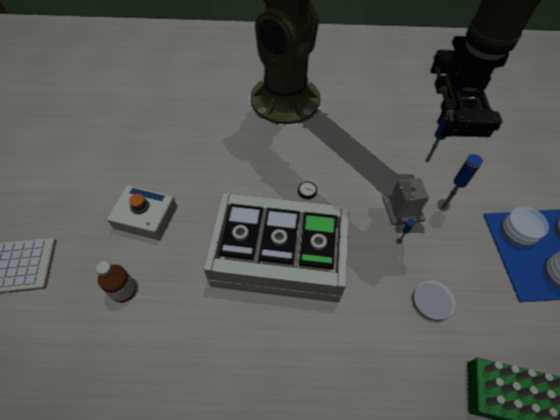

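View pics/wrist6.png

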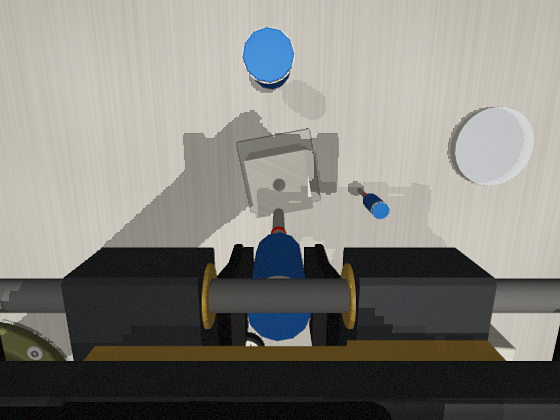

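The probe is held upright, with the rod at about (279,215) and the red ring at (279,231). I'll carry it, with the tip at about z 0.19, to just above the green collar.

Call:
servo_tool(dp=[[0,0.3,0.4],[0,0.6,0.8],[0,0.7,1],[0,0.7,1],[0,0.7,1]], yaw=[0,0,0,0,0], grip_force=30)

```text
time: 17.85
position: [0.4834, 0.215, 0.2939]
tool_rot: [1.209, 1.209, -1.21]
ft_force: [0.1, 0.7, -1.3]
grip_width: 0.269
```

Call:
servo_tool(dp=[[0,0.7,1],[0,0.7,1],[0,0.7,1],[0,0.7,0.8],[0,0.5,0.6]], yaw=[0,0,0,0,0])

```text
time: 18.35
position: [0.5661, 0.1037, 0.2939]
tool_rot: [1.211, 1.207, -1.212]
ft_force: [0.3, 0.7, -1.0]
grip_width: 0.267
```

Call:
servo_tool(dp=[[0,0.4,0.4],[0,0.2,0.3],[0,0,0],[0,0,0],[0,0,0]], yaw=[0,0,0,0,0])

```text
time: 18.85
position: [0.5795, 0.091, 0.2941]
tool_rot: [1.208, 1.211, -1.207]
ft_force: [-0.3, 1.1, -0.9]
grip_width: 0.268
```

Run:
```python
from h import *
T=pose();print(T.round(4))
im,d=ctrl.get_image("wrist"); np.savez("w7.npz",im=im,d=d,T=T); save("w7",im)
im,d=ctrl.get_image("scene"); np.savez("s7.npz",im=im,d=d); save("s7",cv2.resize(im[130:290,230:400],None,fx=3.4,fy=3.4,interpolation=2))
```

```text
[[-3.000e-04  1.000e+00  2.200e-03  5.795e-01]
 [ 7.000e-04  2.200e-03 -1.000e+00  9.100e-02]
 [-1.000e+00 -3.000e-04 -7.000e-04  2.941e-01]
 [ 0.000e+00  0.000e+00  0.000e+00  1.000e+00]]
```

View pics/w7.png

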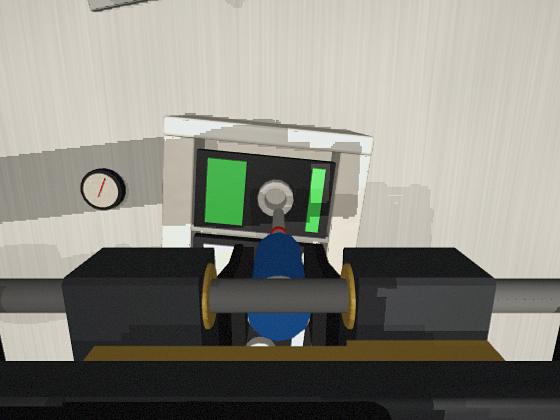

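View pics/s7.png

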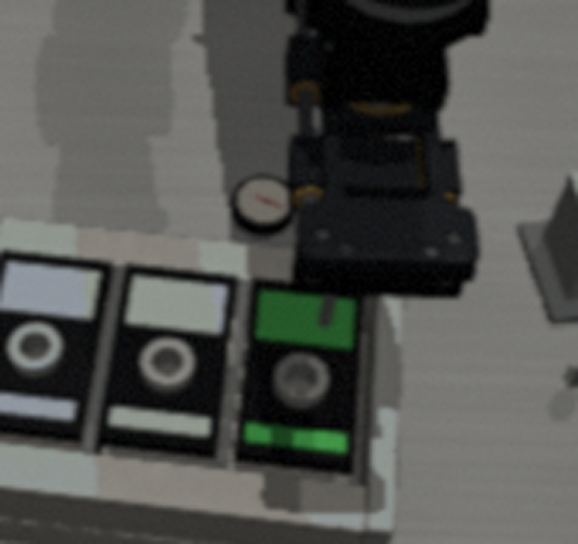

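```bash
cat > rel.py <<'E'
from collar import *
import sys
def rod(D,verbose=1):
    d=D["d"];T=D["T"];W=pts("wrist",d,T)
    c=T[:3,3]
    # rod points: within 20mm of TCP axis, z between tip and handle underside
    zh=c[2]+.0109
    m=(np.hypot(W[...,0]-c[0],W[...,1]-c[1])<.015)&(W[...,2]>zh-.113)&(W[...,2]<zh-.033)
    v,u=np.where(m)
    out=[]
    i,M=cam2world("wrist",T)
    for r in np.unique(v):
        k=u[v==r]; w=W[r,k]
        uc=(k.min()+k.max())/2; wm=np.median(w,0)
        # centre: push 4 mm along ray horizontally away from camera (front surface median ~3.5mm)
        dirh=wm-M[:3,3]; dirh[2]=0; dirh/=np.linalg.norm(dirh)
        out.append([r,uc,len(k),*(wm+dirh*.0035)])
    return np.array(out),W
if __name__=="__main__":
    D=np.load(sys.argv[1]); g=eval(sys.argv[2])
    o,W=rod(D); print(o.round(4))
    print("tcp",D["T"][:3,3]); print(collar("w",W,None,g))
E
python3 rel.py w7.npz "(.577,.083)"; python3 rel.py wrist6.npz "(.577,.083)" 2>/dev/null | head -40
```

```text
[[2.080e+02 2.780e+02 3.000e+00 5.793e-01 9.020e-02 1.964e-01]
 [2.090e+02 2.780e+02 7.000e+00 5.793e-01 8.990e-02 1.980e-01]
 [2.100e+02 2.780e+02 9.000e+00 5.793e-01 8.980e-02 2.005e-01]
 [2.110e+02 2.785e+02 1.000e+01 5.796e-01 8.970e-02 2.030e-01]
 [2.120e+02 2.780e+02 1.100e+01 5.793e-01 8.970e-02 2.056e-01]
 [2.130e+02 2.780e+02 1.100e+01 5.793e-01 8.950e-02 2.074e-01]
 [2.140e+02 2.780e+02 1.100e+01 5.793e-01 8.950e-02 2.100e-01]
 [2.150e+02 2.780e+02 1.100e+01 5.793e-01 8.980e-02 2.136e-01]
 [2.160e+02 2.780e+02 1.100e+01 5.793e-01 8.960e-02 2.155e-01]
 [2.170e+02 2.780e+02 1.100e+01 5.793e-01 8.960e-02 2.180e-01]
 [2.180e+02 2.780e+02 1.100e+01 5.793e-01 8.950e-02 2.201e-01]
 [2.190e+02 2.780e+02 1.100e+01 5.793e-01 8.960e-02 2.227e-01]
 [2.200e+02 2.785e+02 1.200e+01 5.796e-01 8.950e-02 2.246e-01]
 [2.210e+02 2.785e+02 1.200e+01 5.796e-01 8.950e-02 2.271e-01]
 [2.220e+02 2.785e+02 1.200e+01 5.796e-01 8.950e-02 2.294e-01]
 [2.230e+02 2.785e+02 1.200e+01 5.796e-01 8.970e-02 2.321e-01]
 [2.240e+02 2.785e+02 1.200e+01 5.796e-01 8.970e-02 2.344e-01]
 [2.250e+02 2.785e+02 1.200e+
[... 1639 characters left out ...]
4.070e-01 3.202e-01 2.304e-01]
 [2.240e+02 2.785e+02 1.200e+01 4.070e-01 3.202e-01 2.327e-01]
 [2.250e+02 2.785e+02 1.100e+01 4.067e-01 3.204e-01 2.354e-01]
 [2.260e+02 2.785e+02 1.100e+01 4.067e-01 3.202e-01 2.367e-01]
 [2.270e+02 2.785e+02 1.200e+01 4.070e-01 3.213e-01 2.422e-01]
 [2.280e+02 2.780e+02 1.300e+01 4.067e-01 3.213e-01 2.441e-01]
 [2.290e+02 2.780e+02 1.300e+01 4.067e-01 3.210e-01 2.453e-01]
 [2.300e+02 2.785e+02 1.400e+01 4.070e-01 3.206e-01 2.460e-01]
 [2.310e+02 2.780e+02 1.500e+01 4.067e-01 3.204e-01 2.472e-01]
 [2.320e+02 2.780e+02 1.300e+01 4.061e-01 3.200e-01 2.478e-01]
 [2.330e+02 2.785e+02 6.000e+00 4.070e-01 3.189e-01 2.464e-01]]
tcp [0.40699856 0.32183909 0.29294966]
```

Run:
```python
from h import *
im=np.load("w7.npz")["im"]; save("w7c",cv2.resize(im[160:260,220:340],None,fx=6,fy=6,interpolation=0))
```

```text
(no output)
```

View pics/w7c.png

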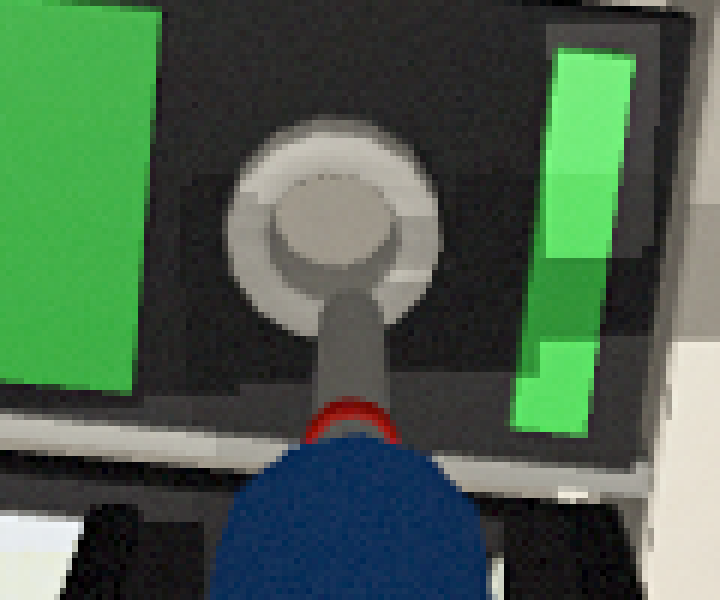

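The rod is vertical, at (0.5793, 0.0898), and the collar centre is at (0.5767, 0.0832). I'll correct by (-2.6, -6.6) mm, lower until the tip is about 16 mm above the collar, and look again.

Call:
servo_tool(dp=[[0.2,-0.1,0.13],[0.5,0,0.13],[0.6,0,0],[0.5,0,0],[0.2,0,0]], yaw=[0,0,0,0,0])

```text
time: 19.45
position: [0.5762, 0.0832, 0.2415]
tool_rot: [1.207, 1.211, -1.212]
ft_force: [-0.5, 0.1, -1.8]
grip_width: 0.27
```

Call:
servo_tool(dp=[[0.2,0,0],[0,0,0],[0,0,0],[0,0,0],[0,0,0]], yaw=[0,0,0,0,0])

```text
time: 19.95
position: [0.5778, 0.0833, 0.2396]
tool_rot: [1.21, 1.209, -1.208]
ft_force: [-0.0, 0.4, -1.8]
grip_width: 0.267
```

```bash
python3 - <<'E'
from h import *
T=pose();print(T.round(4))
im,d=ctrl.get_image("wrist"); np.savez("w8.npz",im=im,d=d,T=T); a=cv2.resize(im[160:260,220:340],None,fx=5,fy=5,interpolation=0)
save("w8",a)
im,d=ctrl.get_image("scene"); np.savez("s8.npz",im=im,d=d); save("s8",cv2.resize(im[130:290,230:400],None,fx=3.4,fy=3.4,interpolation=2))
E
python3 rel.py w8.npz "(.577,.083)"
```

```text
[[ 9.000e-04  1.000e+00  3.000e-04  5.778e-01]
 [ 3.000e-04  3.000e-04 -1.000e+00  8.330e-02]
 [-1.000e+00  9.000e-04 -3.000e-04  2.396e-01]
 [ 0.000e+00  0.000e+00  0.000e+00  1.000e+00]]
[[2.080e+02 2.780e+02 3.000e+00 5.777e-01 8.230e-02 1.413e-01]
 [2.090e+02 2.780e+02 7.000e+00 5.777e-01 8.230e-02 1.442e-01]
 [2.100e+02 2.780e+02 9.000e+00 5.777e-01 8.210e-02 1.462e-01]
 [2.110e+02 2.785e+02 1.000e+01 5.781e-01 8.200e-02 1.485e-01]
 [2.120e+02 2.780e+02 1.100e+01 5.777e-01 8.190e-02 1.510e-01]
 [2.130e+02 2.780e+02 1.100e+01 5.777e-01 8.180e-02 1.535e-01]
 [2.140e+02 2.780e+02 1.100e+01 5.777e-01 8.190e-02 1.561e-01]
 [2.150e+02 2.780e+02 1.100e+01 5.777e-01 8.200e-02 1.590e-01]
 [2.160e+02 2.780e+02 1.100e+01 5.777e-01 8.200e-02 1.616e-01]
 [2.170e+02 2.780e+02 1.100e+01 5.777e-01 8.200e-02 1.642e-01]
 [2.180e+02 2.780e+02 1.100e+01 5.777e-01 8.200e-02 1.665e-01]
 [2.190e+02 2.780e+02 1.100e+01 5.777e-01 8.190e-02 1.685e-01]
 [2.200e+02 2.780e+02 1.100e+01 5.777e-01 8.180e-02 1.704e-01]
 [2.210e+02 2.785e+02 1.200e+01 5.780e-01 8.170e-02 1.724e-01]
 [2.220e+02 2.785e+02 1.200e+01 5.780e-01 8.180e-02 1.750e-01]
 [2.230e+02 2.785e+02 1.200e+01 5.780e-01 8.190e-02 1.777e-01]
 [2.240e+02 2.785e+02 1.200e+01 5.780e-01 8.170e-02 1.791e-01]
 [2.250e+02 2.785e+02 1.200e+01 5.780e-01 8.170e-02 1.813e-01]
 [2.260e+02 2.785e+02 1.100e+01 5.783e-01 8.180e-02 1.836e-01]
 [2.270e+02 2.780e+02 1.300e+01 5.776e-01 8.290e-02 1.889e-01]
 [2.280e+02 2.780e+02 1.300e+01 5.776e-01 8.270e-02 1.905e-01]
 [2.290e+02 2.780e+02 1.300e+01 5.776e-01 8.250e-02 1.917e-01]
 [2.300e+02 2.785e+02 1.400e+01 5.779e-01 8.200e-02 1.922e-01]
 [2.310e+02 2.780e+02 1.500e+01 5.776e-01 8.190e-02 1.939e-01]
 [2.320e+02 2.780e+02 1.300e+01 5.770e-01 8.140e-02 1.941e-01]
 [2.330e+02 2.785e+02 6.000e+00 5.779e-01 8.010e-02 1.922e-01]]
tcp [0.57776877 0.08327919 0.23957421]
(np.float64(0.1231), 862, array([0.5765, 0.0833, 0.0166]), array([0.5765, 0.0837]))
```

View pics/w8.png

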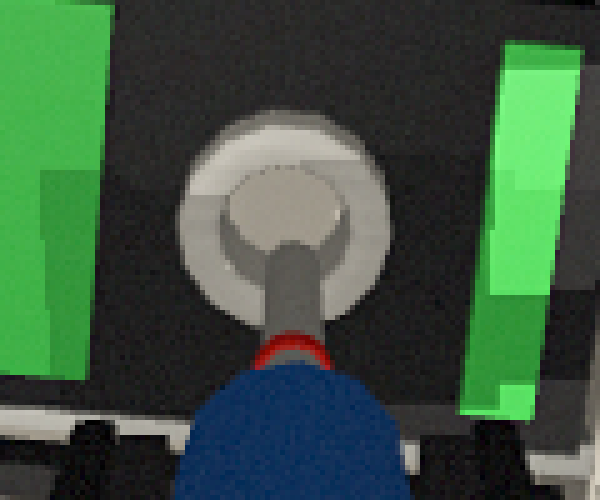

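View pics/s8.png

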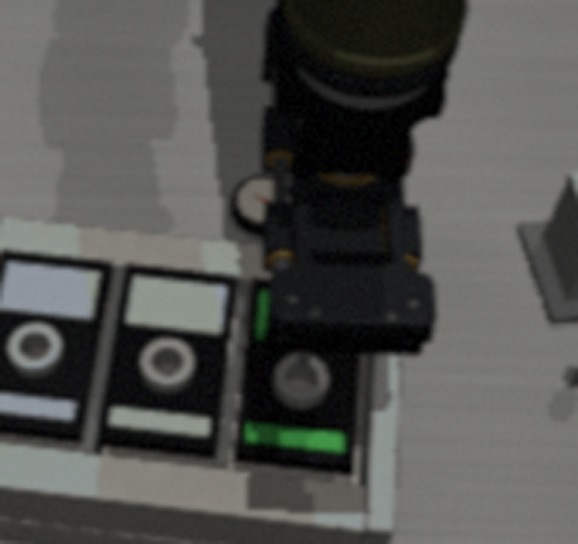

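The rod is at (0.5778, 0.0820) and the collar at (0.5765, 0.0833). I'll correct by about 1.3 mm on each axis and lower slowly into the bore.

Call:
servo_tool(dp=[[0,-0.05,-0.05],[0,0,0],[0.2,0,0],[0.2,0,0],[0,0,0]], yaw=[0,0,0,0,0])

```text
time: 20.55
position: [0.5756, 0.0844, 0.2279]
tool_rot: [1.208, 1.21, -1.211]
ft_force: [1.0, -0.6, -1.5]
grip_width: 0.266
```

```bash
python3 - <<'E'
from h import *
T=pose();print(T.round(4))
im,d=ctrl.get_image("wrist"); np.savez("w9.npz",im=im,d=d,T=T); a=cv2.resize(im[160:260,220:340],None,fx=5,fy=5,interpolation=0)
save("w9",a)
E
python3 rel.py w9.npz "(.577,.083)" | sed -n '5,8p;25,30p'
```

```text
[[-1.800e-03  1.000e+00  2.000e-04  5.756e-01]
 [-5.000e-04  2.000e-04 -1.000e+00  8.440e-02]
 [-1.000e+00 -1.800e-03  5.000e-04  2.279e-01]
 [ 0.000e+00  0.000e+00  0.000e+00  1.000e+00]]
 [2.120e+02 2.780e+02 1.100e+01 5.752e-01 8.310e-02 1.397e-01]
 [2.130e+02 2.780e+02 1.100e+01 5.752e-01 8.310e-02 1.423e-01]
 [2.140e+02 2.780e+02 1.100e+01 5.752e-01 8.280e-02 1.441e-01]
 [2.150e+02 2.780e+02 1.100e+01 5.752e-01 8.290e-02 1.467e-01]
 [2.320e+02 2.780e+02 1.300e+01 5.747e-01 8.240e-02 1.822e-01]
 [2.330e+02 2.785e+02 6.000e+00 5.756e-01 8.120e-02 1.804e-01]]
tcp [0.57557588 0.08440824 0.22786583]
(np.float64(0.1232), 929, array([0.5766, 0.0833, 0.0166]), array([0.5767, 0.0838]))
```

View pics/w9.png

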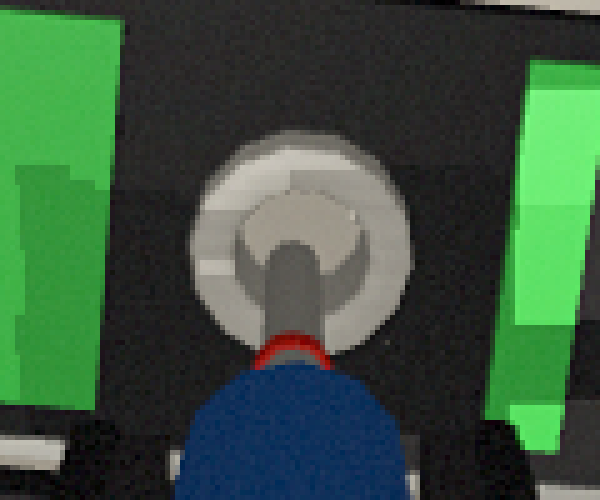

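Call:
servo_tool(dp=[[0,0.05,0],[0.2,0,0],[0.2,0,0],[0.2,0,0],[0,0,0]], yaw=[0,0,0,0,0])

```text
time: 21.1
position: [0.5768, 0.0844, 0.2129]
tool_rot: [1.208, 1.21, -1.21]
ft_force: [1.2, 0.2, -1.1]
grip_width: 0.271
```

```bash
cat > chk.sh <<'X'
python3 - $1 <<'E'
from h import *
import sys
n=sys.argv[1]
T=pose();print(T[:3,3].round(4))
im,d=ctrl.get_image("wrist"); np.savez(n+".npz",im=im,d=d,T=T); a=cv2.resize(im[160:270,220:340],None,fx=5,fy=5,interpolation=0)
save(n,a)
E
python3 rel.py $1.npz "(.577,.083)" | tail -14
X
bash chk.sh w10
```

```text
[0.5768 0.0844 0.2129]
 [2.220e+02 2.790e+02 3.500e+01 5.772e-01 7.550e-02 1.240e-01]
 [2.230e+02 2.785e+02 3.800e+01 5.768e-01 7.460e-02 1.233e-01]
 [2.240e+02 2.790e+02 3.700e+01 5.772e-01 7.390e-02 1.234e-01]
 [2.250e+02 2.785e+02 3.600e+01 5.768e-01 7.330e-02 1.239e-01]
 [2.260e+02 2.790e+02 3.500e+01 5.772e-01 7.250e-02 1.238e-01]
 [2.270e+02 2.780e+02 3.300e+01 5.765e-01 7.180e-02 1.238e-01]
 [2.280e+02 2.785e+02 3.200e+01 5.768e-01 7.110e-02 1.242e-01]
 [2.290e+02 2.790e+02 2.900e+01 5.771e-01 7.060e-02 1.248e-01]
 [2.300e+02 2.785e+02 2.500e+01 5.771e-01 8.160e-02 1.609e-01]
 [2.310e+02 2.785e+02 2.400e+01 5.768e-01 8.250e-02 1.655e-01]
 [2.320e+02 2.785e+02 2.000e+01 5.762e-01 8.200e-02 1.658e-01]
 [2.330e+02 2.785e+02 8.000e+00 5.768e-01 8.100e-02 1.648e-01]]
tcp [0.5768229  0.08443598 0.21292356]
(np.float64(0.1231), 1044, array([0.5765, 0.0834, 0.0166]), array([0.5765, 0.0847]))
```

View pics/w10.png

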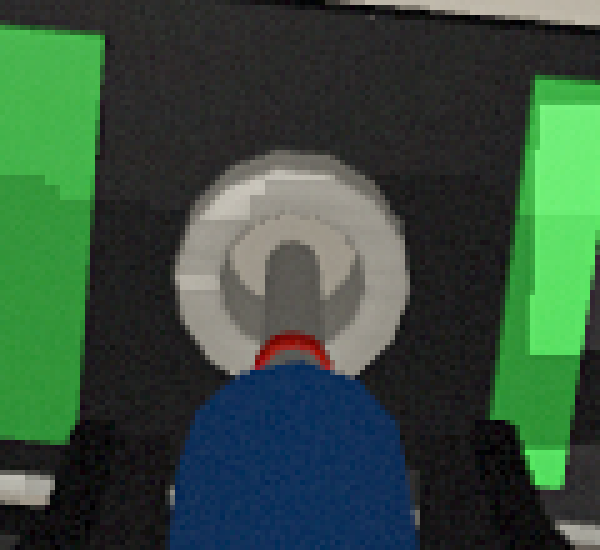

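The tip is about 10 mm inside the bore, centred in x (rod at column 293, collar at 292). I'll continue down another 25 mm.

Call:
servo_tool(dp=[[0.25,0,0],[0.25,0,0],[0.25,0,0],[0.25,0,0],[0,0,0]], yaw=[0,0,0,0,0])

```text
time: 21.65
position: [0.5767, 0.0844, 0.1877]
tool_rot: [1.208, 1.21, -1.211]
ft_force: [0.1, 0.7, -1.2]
grip_width: 0.268
```

```bash
bash chk.sh w11 | tail -3; python3 rel.py w11.npz "(.577,.083)" | head -12
```

```text
[2.390e+02 2.785e+02 4.000e+00 5.767e-01 7.140e-02 1.233e-01]]
tcp [0.5767194  0.08442015 0.18774213]
(np.float64(0.1231), 1090, array([0.5765, 0.0834, 0.0166]), array([0.5767, 0.0866]))
[[1.980e+02 2.795e+02 2.000e+00 5.774e-01 9.580e-02 1.110e-01]
 [2.000e+02 2.830e+02 1.000e+00 5.798e-01 9.560e-02 1.157e-01]
 [2.020e+02 2.800e+02 5.000e+00 5.777e-01 9.580e-02 1.218e-01]
 [2.030e+02 2.780e+02 1.100e+01 5.764e-01 9.530e-02 1.228e-01]
 [2.040e+02 2.790e+02 2.000e+01 5.767e-01 9.470e-02 1.229e-01]
 [2.050e+02 2.780e+02 2.300e+01 5.764e-01 9.420e-02 1.234e-01]
 [2.060e+02 2.785e+02 2.800e+01 5.767e-01 9.360e-02 1.238e-01]
 [2.070e+02 2.780e+02 2.900e+01 5.764e-01 9.280e-02 1.232e-01]
 [2.080e+02 2.785e+02 3.200e+01 5.767e-01 9.230e-02 1.238e-01]
 [2.090e+02 2.785e+02 3.400e+01 5.767e-01 9.160e-02 1.236e-01]
 [2.100e+02 2.785e+02 3.600e+01 5.767e-01 9.090e-02 1.236e-01]
 [2.110e+02 2.790e+02 3.700e+01 5.770e-01 9.030e-02 1.235e-01]
```

View pics/w11.png

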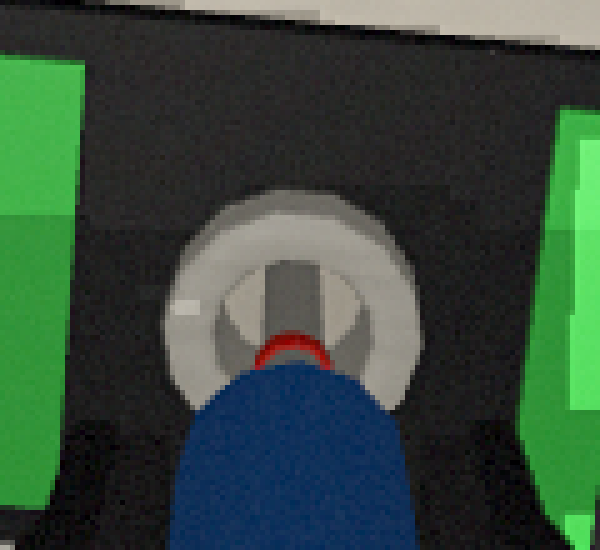

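Call:
servo_tool(dp=[[0.2,0,0],[0.2,0,0],[0.1,0,0],[0,0,0],[0,0,0]], yaw=[0,0,0,0,0])

```text
time: 22.2
position: [0.5775, 0.0845, 0.1766]
tool_rot: [1.209, 1.209, -1.209]
ft_force: [0.4, -0.9, -1.0]
grip_width: 0.269
```

```bash
bash chk.sh w12 | tail -2
python3 - <<'E'
from h import *
D=np.load("w12.npz"); W=pts("wrist",D["d"],D["T"]); im=D["im"].astype(int)
m=(im[...,0]>im[...,1]+50)&(im[...,0]>im[...,2]+50); m[:180]=0; m[250:]=0; m[:,:260]=0; m[:,300:]=0
for r in np.unique(np.where(m)[0]): print(r,m[r].sum(),W[r][m[r]].mean(0).round(4))
D=np.load("w8.npz"); W=pts("wrist",D["d"],D["T"]); im=D["im"].astype(int)
m=(im[...,0]>im[...,1]+50)&(im[...,0]>im[...,2]+50); m[:180]=0; m[250:]=0; m[:,:260]=0; m[:,300:]=0
for r in np.unique(np.where(m)[0]): print(r,m[r].sum(),W[r][m[r]].mean(0).round(4))
E
```

```text
tcp [0.57749492 0.08448862 0.17658592]
(np.float64(0.1233), 1119, array([0.5765, 0.0834, 0.0166]), array([0.5764, 0.0866]))
226 3 [0.5773 0.0873 0.1233]
227 8 [0.577  0.0876 0.1261]
228 11 [0.5773 0.0875 0.1278]
229 13 [0.5773 0.0871 0.1283]
230 7 [0.577  0.0865 0.1286]
231 7 [0.5769 0.0859 0.1287]
232 4 [0.5773 0.0853 0.1286]
233 3 [0.5785 0.0848 0.1292]
226 2 [nan nan nan]
227 9 [0.5776 0.0864 0.189 ]
228 11 [0.5776 0.0863 0.1907]
229 13 [0.5776 0.0859 0.1914]
230 7 [0.5782 0.0852 0.1913]
231 6 [0.5776 0.0846 0.1913]
232 5 [0.577  0.0842 0.1921]
233 2 [0.5776 0.0835 0.1918]
```

View pics/w12.png

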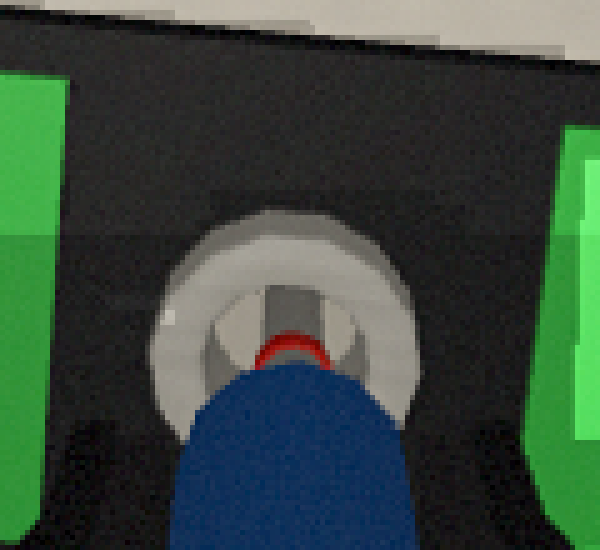

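The ring's top face is at z 0.1287, so its middle is 3.5 mm above the collar top (0.1232). Kinematics gives the same 3.5 mm. I'll lower by that and nudge x by -0.7 mm.

Call:
servo_tool(dp=[[0.07,-0.03,0],[0.07,0,0],[0,0,0],[0,0,0],[0,0,0]], yaw=[0,0,0,0,0])

```text
time: 22.75
position: [0.5768, 0.0845, 0.1731]
tool_rot: [1.209, 1.209, -1.209]
ft_force: [-0.7, 0.7, -1.0]
grip_width: 0.27
```

Call:
servo_tool(dp=[[0,0,0],[0,0,0],[0,0,0],[0,0,0],[0,0,0]], yaw=[0,0,0,0,0])

```text
time: 23.25
position: [0.5768, 0.0845, 0.1731]
tool_rot: [1.209, 1.209, -1.209]
ft_force: [0.8, 0.1, -2.0]
grip_width: 0.265
```

```bash
bash chk.sh w13 | tail -2
python3 - <<'E'
from h import *
D=np.load("w13.npz"); W=pts("wrist",D["d"],D["T"]); im=D["im"].astype(int)
m=(im[...,0]>im[...,1]+50)&(im[...,0]>im[...,2]+50); m[:180]=0; m[250:]=0; m[:,:260]=0; m[:,300:]=0
for r in np.unique(np.where(m)[0]): print(r,m[r].sum(),W[r][m[r]].mean(0).round(4))
s=ctrl.get_state(); print(s["position"],s["ft_force"],s["time"],s["grip_width"])
im,d=ctrl.get_image("scene"); save("s13",im)
E
```

```text
tcp [0.5767567  0.08450301 0.17310666]
(np.float64(0.1232), 1129, array([0.5765, 0.0835, 0.0166]), array([0.5765, 0.0872]))
226 2 [0.5763 0.0875 0.1203]
227 8 [0.5763 0.0876 0.1225]
228 11 [0.5766 0.0875 0.1243]
229 13 [0.5766 0.087  0.1248]
230 7 [nan nan nan]
231 7 [0.5762 0.0859 0.1251]
232 4 [0.5766 0.0854 0.1254]
233 3 [0.5778 0.0849 0.1259]
[0.576713   0.0845161  0.17308921] [-0.04317974 -0.16789587 -0.90245529] 23.3 0.2688357122836514
```

View pics/w13.png

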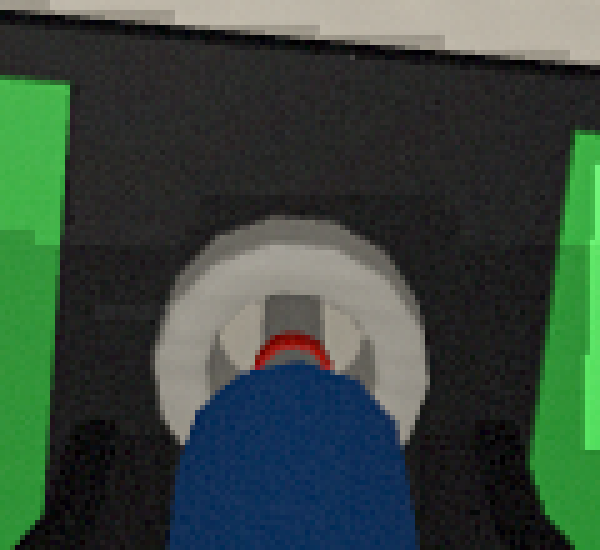

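View pics/s13.png

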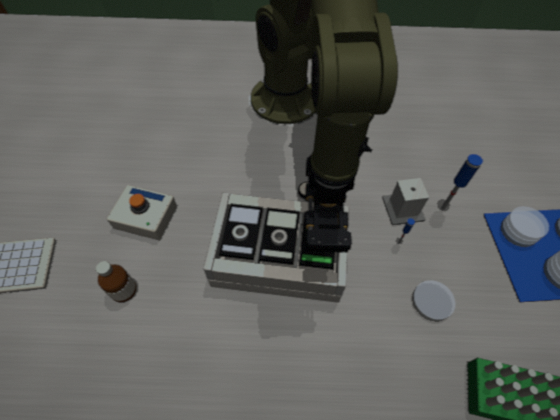

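The ring's middle is at 0.1232 and so is the collar top. The rod is at about (0.5766, 0.0833) and the collar at (0.5765, 0.0835). The arm is still and nothing else has moved, so I'm handing in.

```bash
python3 -c "
from bench import ctrl
print(ctrl.close_job()); s=ctrl.get_state(); print(s['time'],s['position'],s['ft_force'])"
```

```text
the job is handed in; nothing more can be done
None
the job is handed in; nothing more can be done
```

The job is handed in, finished at about 23 s of the 69 s allowed, with the arm still holding the probe in the green lid's collar.

- **Plunger:** I pressed it to its stop at z 0.0703. The force rose from 13 to 20 N with no further travel. After release, the head measured 0.081 m, so it had sprung back up.
- **Probe:** I then took the middle-sized probe, the one standing in the rest, straight up and carried it clear of the incubator. I lowered it through the green lid's collar with no contact force showing in the wrist readings.
- **Final position:** The middle of the red ring and the collar's top both measured 0.1232 m. The rod is within about 0.3 mm of the bore's centre, and the pose held steady over the last 0.5 s.
- **Other things:** The bottle and the dish look unmoved in the last scene picture. The dial was half hidden by the arm there. It looked unmoved in the last clear view, before the final lowering, and nothing came near it after that.

**Disagreement:** The cameras put the collar's top about 0.9 mm below its stated 0.124 m. I set the ring level from the camera's ring-to-collar difference, which matched the arm's own position reading.

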